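# Re-tension the quick-release skewer of a tilting tube rack

## Task

The tilting tube rack on the shaker has worked loose. Flip the cam lever of its quick-release skewer fully open, turn the knurled adjusting nut on the skewer's other end clockwise until it is just finger-tight against the side plate, then flip the lever fully closed so that the skewer grips firmly. Do not knock the rack off the angle it is set at, and leave the things standing around the shaker where they are.

Things in the scene. Friction and masses are not known exactly. Their poses are not given: they have to be found in the camera images.
- shaker: White bench-top shaker, platform 300 x 300 mm, its top 110 mm above the bench. Origin: centre of its underside. Its x points away from the robot (control panel on its -x face), y left, z up. On it, between two upright plates, hangs a white rack with a row of four capped 50 ml tubes leaning to +x; a level skewer runs through it along y at x = 0, 185 mm above the bench. Axes below are its own.
- cam_lever (a joint): Steel cam lever on the skewer's left end, turning level about a vertical pin. 0 = closed (along -x beside the rack, tip bowed outward), 1.75 = fully open (straight out to +y, on its stop). Slack it moves easily (1 to 2 N at the tip); with the nut finger-tight it bites from straight out, takes 5 to 15 N (most near 0.9), goes over centre at 0.3 and snaps shut; short of that it springs back.
- lever_pivot (a point): Pin of the cam lever, 185 mm above the bench, 111 mm to the left (+y) of the shaker's centre with the lever closed; it sits on the rod and draws in up to 4 mm to -y as the lever opens. The lever turns about the vertical through it. Around it is the cam, an upright steel barrel 20 mm across and 26 mm high, 4 mm off centre, which bears on a black pad.
- lever_tip (a point): Point in the paddle near its end; with the lever closed 80 mm to -x and 23.5 mm to +y of lever_pivot, same height. The paddle is 8 mm thick and 18 mm high; closed, its outer part runs straight from 52 mm to -x, 11 mm to +y of the pivot to 86 and 26 mm. Behind the tip 35 mm is free to the rack; above it is clear.
- nut_grip (a point): Centre of the knurled steel adjusting nut, on the skewer's axis: a plain round 30 mm across, 24 mm long, some 124 mm to the right (-y) of the shaker's centre (it shifts by up to 6 mm along y). 75 mm clear below, open above. It turns about the level axis: clockwise seen from the right end, so its top goes to +x, tightens. Pinched from above it is turned by tilting the gripper about that axis.
- adjusting_nut: The same nut, origin as nut_grip. Coarse thread, 11 mm a turn to +y. With the lever fully open it needs 1.4 to 2.5 rad (unknown) until its 20 mm nose (ending 33.5 mm to +y of nut_grip) meets the side plate. Till then it runs nearly free (0.03 N m); then it stiffens within half a radian. Fingers gripping with 15 to 20 N slip before it is over-tight; it does not turn back by itself.
- rod_end (a point): Free right end of the skewer's 8 mm steel rod, which sticks out 12 mm past the nut. From here to nut_grip is 23 to 26 mm at the start and grows by the thread's 11 mm a turn as the nut is taken up.
- side_plate: Right upright aluminium plate, 50 mm wide, 6 mm thick, round top 25 mm above the skewer; origin on the skewer's axis in mid thickness, 87 mm to the right of the shaker's centre. The nut's nose bears on its outer face.
- rack_caps (a point): Middle of the four blue tube caps (35 mm across), on the rack 57 mm from the skewer's axis along the tubes. The rack leans 0.3 to 0.65 rad to +x and stays by stiff friction; it moves only if pushed. The tubes end 71 mm to either side of the shaker's centre.
- tip_box: Bystander: pipette tip box, blue base and clear lid, 86 x 124 x 86 mm, loose on the bench to the left of the shaker; origin centre of underside.
- media_bottle: Bystander: glass bottle with blue cap, 80 mm across, 165 mm high, loose on the bench to the left and beyond; origin centre of underside.
- buffer_jar: Bystander: white jar, 62 mm across, 105 mm high, loose on the bench to the right of the shaker; origin centre of underside.

How it is judged:
By the outcome, as a careful person would: the job done as asked, in the order asked, and still so for the second after the job is handed in, with the robot touching nothing.
It also fails if it takes over 72 s, if anything falls off the work surface, if the arm or the gripper's body presses on something with over 40 N, if the wrist force passes 120 N, or if a joint passes its speed limit or range.

## Robot

A 6-joint arm with a two-finger parallel gripper is mounted at the origin on the work surface. World frame = base frame: x ahead of the robot, y to its left, z up, the work surface at z = 0. Lengths are in m, angles in degrees, forces in N, time in s.
With the tool pointing down it reaches from about 0.3 to 0.75 m from the base axis. Payload 8.5 kg.
Tool frame: the origin (TCP) lies at the very end of the fingers, on their centre line; the grasp point (between the pads) lies 19 mm behind it (env.grip_point_offset is the distance from the TCP to the grasp point, in m); z points along the fingers, y is the direction in which the jaws open and shut (so a half turn about z gives the same grasp; the last joint's range is limited). The gripper opens to 85 mm and grips with 20 to 120 N. Pads are 22 mm wide; open, the fingers measure 114 mm over their backs; the gripper's body (76 mm by 85 mm) begins 54 mm behind the grasp point. The pads swing forward as they close: fully open they stand 13 mm farther back than shut.
Start: joints at [-84.299, 21.807, 74.336, -0, 83.858, -12.336], TCP at [0.17, -0.523, 0.231] pointing down, gripper open.
Joint ranges: [-178.18, 178.18], [-50.72, 133.34], [12.68, 142.11], [-81.47, 261.47], [9.98, 163.14], [-165.26, 165.26]. Speed limits (degrees/s): [136.94, 136.94, 180, 180, 180, 180].

## Interface

Orientations are given as a 3x3 rotation matrix whose columns are the frame's x, y, z axes.
In Python, from rig import env gives the robot as it stands.
- The arm moves only by the tool move_arm, never from a script. Its argument "moves" is a list of rows, each a list of 4 numbers: the shift along the tool's x, y, z in mm, then the turn about the tool's z in rad. In form: [[tx, ty, tz, spin], ...]. A call has 1 to 20 rows; each row is the pose to reach, as a shift and turn from the pose commanded when the call began, along the tool's axes at that moment; what a row does not reach only later rows make up. A row lasts 1/10 s, in which the tool goes at most 50 mm and 8.59 degrees, less where a joint would pass 70% of its speed; a pose out of reach is approached as far as the arm can. A call with a gripper value outside its range is refused whole. "grip" is the closure, from 0 (fully open) to 1 (shut), set as the call begins (left out, the last holds). The fingers move at their own pace and stop on an object; "grip_force" is the grip in N (left out, the last holds). Time passes only in rows, so rows that repeat a pose let the fingers close. It gives the time, the measured TCP pose, the force and the opening at its end, in the units of the state.
- env.observe(): the state, without advancing time (a new reading comes with each control period).
- env.get_image(name): name is "side" or "top" or "wrist"; returns the picture (400x640x3 uint8, red, green, blue); there is no depth.
- env.get_calibration(name): a dict with "fovy" (degrees; the focal length in pixels is half the picture's height over the tangent of half this angle, whatever the lens; pixels are square), "cx", "cy" (the principal point, pixels), "extrinsics" (4x4, takes a point from world to camera coordinates); the wrist camera has in their place "tool_from_camera" (4x4, takes a point from camera to tool coordinates, whose origin is the TCP and whose axes are the flange's). Camera axes: x right, y up, looking along -z (the intrinsics and any distortion apply to the point x, -y, -z); pixel columns grow to the right and rows downward; lengths in m; the calibration is good to about 2 mm. A picture is of the moment at which its call begins: read the wrist's pose just before it. get_calibration takes no time and is no camera call.
- env.close_job(): hands the job in, once; it reports no verdict.
Trained networks look in the newest picture that a camera, given by its name, has taken for a name from the list of things; names that differ only in an ending like _2 or _b are one class to them, and where a whole thing is asked for, a point or a joint stands for the part that bears it (a point fixed in the world has none). Each returns a list of dicts, best first, with "conf" (0 to 1); they miss things now and then, are a little off and sometimes report something else, mostly with a low value. They report only what shows in the picture. A call takes as long as a camera call.
- env.silhouettes(camera, name): "region" (400x640 bool, what is visible of it) and "point" ([row, column] in pixels, amid what is visible of it).
- env.tip_of(camera, name): "point" ([row, column] in pixels: a listed point, or the origin of a listed thing).
The state is a dict: "time_s": time; "q": joint angles; "qvel": joint speeds; "joint_efforts": joint torques, N m; "position": TCP position; "tool_rot": TCP orientation; "ft_force": force on the tool from outside, world axes, zero at the start; "wrist_torque": the same for the moment, N m; "grip_width": finger opening in m.
Only numpy, scipy, OpenCV 4.12 (cv2) and the standard library are available. Lean on these libraries where they do the work, as an engineer would, in place of code of your own. Each camera call takes 0.05 s, during which the arm holds its last target.

## Working session

There is one attempt and no reset: what is moved stays moved. The work goes in short steps, Python scripts to look and compute and a tool call to move; the robot and the scene stay as the last step left them, time stands still between calls to the robot, and variables do not carry over. Pictures are saved under pics/ and viewed, and the job is handed in when it is done.

Besides the shell and the picture viewer there is one more tool, called after "Request:" as name([rows], argument=value, ...), one row to a line, values as JSON. move_arm: Moves the arm, as the interface text tells. Its arguments: {"type":"object","properties":{"moves":{"type":"array"},"grip":{"type":"number"},"grip_force":{"type":"number"}},"required":["moves"]}

```bash
ls; mkdir -p pics; python3 - <<'E'
from rig import env
import cv2,numpy as np
s=env.observe()
for k,v in s.items(): print(k,np.round(v,3).tolist())
for c in ["side","top","wrist"]:
    im=env.get_image(c); cv2.imwrite(f"pics/a_{c}.png",im[:,:,::-1])
    cal=env.get_calibration(c); print(c,{k:np.round(v,4).tolist() for k,v in cal.items()})
    for n in ["lever_tip","lever_pivot","nut_grip","rod_end","rack_caps","shaker","side_plate","tip_box","media_bottle","buffer_jar"]:
        r=env.tip_of(c,n); print(c,n,[(np.round(d["point"],1).tolist(),round(d["conf"],2)) for d in r[:2]])
print(env.observe()["time_s"])
E
```

```text
pics
time_s 0.0
q [-84.298, 21.843, 74.386, -0.001, 83.857, -12.338]
qvel [-0.07, -0.035, -0.024, 0.001, -0.013, 0.019]
joint_efforts [-0.002, -44.847, -23.128, -0.0, 0.005, 0.0]
position [0.17, -0.523, 0.231]
tool_rot [[0.951, 0.31, -0.0], [0.31, -0.951, 0.001], [0.0, -0.001, -1.0]]
ft_force [0.167, -0.048, 0.629]
wrist_torque [0.015, 0.012, 0.002]
grip_width 0.085
side {'fovy': 45.4835, 'cx': 314.6718, 'cy': 194.5279, 'extrinsics': [[-0.9972, -0.0733, 0.0163, 0.6136], [0.0535, -0.5412, 0.8392, -0.1341], [-0.0527, 0.8377, 0.5436, -1.1887], [0.0, 0.0, 0.0, 1.0]]}
side lever_tip [([209.4, 388.1], 0.78), ([320.3, 281.5], 0.27)]
side lever_pivot [([205.3, 352.3], 0.73)]
side nut_grip [([151.1, 344.3], 0.5)]
side rod_end [([146.0, 346.9], 0.76)]
side rack_caps [([161.4, 327.3], 0.95), ([153.0, 345.1], 0.26)]
side shaker [([244.5, 340.9], 0.93), ([202.3, 351.0], 0.52)]
side side_plate [([160.9, 347.1], 0.43)]
side tip_box []
side media_bottle [([321.0, 282.7], 0.68)]
side buffer_jar []
top {'fovy': 50.5862, 'cx': 326.7565, 'cy': 195.0314, 'extrinsics': [[-0.0088, -1.0, -0.0024, 0.0506], [
[... 291 characters left out ...]
.97)]
top rack_caps [([200.4, 335.0], 0.64), ([185.4, 242.7], 0.31)]
top shaker [([225.1, 336.9], 0.71)]
top side_plate [([224.6, 291.3], 0.5), ([216.1, 378.9], 0.41)]
top tip_box [([228.9, 241.5], 0.94)]
top media_bottle [([186.0, 239.3], 0.79)]
top buffer_jar [([200.5, 419.0], 0.71), ([202.2, 337.8], 0.48)]
wrist {'fovy': 70.8974, 'cx': 315.1748, 'cy': 197.9181, 'tool_from_camera': [[0.0001, 0.9488, 0.316, 0.081], [1.0, -0.0001, 0.0, 0.0013], [0.0001, 0.316, -0.9488, -0.1439], [0.0, 0.0, 0.0, 1.0]]}
wrist lever_tip []
wrist lever_pivot []
wrist nut_grip []
wrist rod_end []
wrist rack_caps []
wrist shaker []
wrist side_plate []
wrist tip_box []
wrist media_bottle []
wrist buffer_jar []
1.65
```

View images.

View pics/a_top.png

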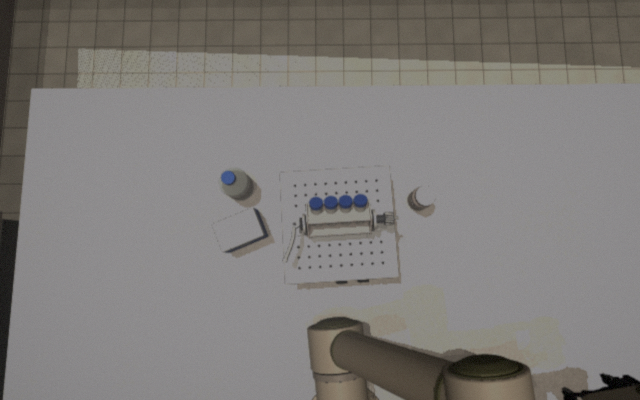

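View pics/a_side.png

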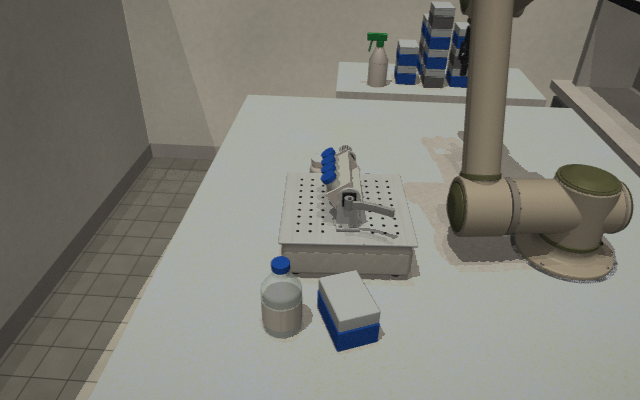

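```bash
cat > h.py <<'E'
from rig import env
import cv2,numpy as np
from scipy.optimize import least_squares
CAL={c:env.get_calibration(c) for c in ("side","top","wrist")}
def proj(c,P,obs=None):
    k=CAL[c]; P=np.asarray(P,float)
    if c=="wrist":
        T=np.eye(4);T[:3,:3]=obs["tool_rot"];T[:3,3]=obs["position"]
        E=np.linalg.inv(T@np.array(k["tool_from_camera"]))
    else: E=np.array(k["extrinsics"])
    p=E[:3,:3]@P+E[:3,3]
    f=200/np.tan(np.radians(k["fovy"])/2)
    return np.array([k["cy"]-f*p[1]/-p[2], k["cx"]+f*p[0]/-p[2]])  # row,col
def tri(obsl,z=None):
    # obsl: (cam,[r,c],obs)
    def f(x):
        P=x if z is None else [x[0],x[1],z]
        return np.concatenate([proj(c,P,o)-np.array(p) for c,p,o in obsl])
    r=least_squares(f,[0.55,0.0,0.2] if z is None else [0.55,0.0])
    return r.x,np.round(r.fun,1)
E
python3 - <<'E'
from h import *
for n,s,t in [("tip",[209.4,388.1],[255.9,284.7]),("pivot",[205.3,352.3],[224.6,293.0]),("nut",[151.1,344.3],[218.9,388.3]),("rod",[146,346.9],[220,394]),("caps",[161.4,327.3],[200.4,335])]:
    print(n,*tri([("side",s,None),("top",t,None)]), tri([("top",t,None)],0.185)[0], tri([("side",s,None)],0.185)[0])
print("tipbox",tri([("top",[228.9,241.5],None)],0.0)[0],"bottle",tri([("top",[186,239.3],None)],0.0)[0],"jar",tri([("top",[200.5,419],None)],0.)[0],"shaker",tri([("top",[225.1,336.9],None)],0.)[0],tri([("side",[244.5,340.9],None)],0.)[0])
E
```

```text
tip [0.45685468 0.14929274 0.19050306] [-0.1 -0.6  0.7 -0.1] [0.45854202 0.14967879] [0.45464662 0.1413191 ]
pivot [0.53176851 0.1298068  0.18289541] [-0.2 -1.3  1.5 -0.1] [0.53541122 0.12941283] [0.52916282 0.13334903]
nut [ 0.54928139 -0.10792741  0.18569044] [ 0.1  0.7 -0.7  0. ] [ 0.54748499 -0.10789103] [ 0.55117292 -0.10969671]
rod [ 0.54456481 -0.12061035  0.19411761] [ 0.   0.3 -0.3  0. ] [ 0.54461578 -0.1219942 ] [ 0.54507464 -0.13867924]
caps [0.58920088 0.02508253 0.22742119] [-0.  -0.2  0.2 -0. ] [0.59511076 0.02428425] [ 0.59133156 -0.05152419]
tipbox [0.53697552 0.2949145 ] bottle [0.663938   0.30383933] jar [ 0.61584592 -0.22644869] shaker [0.54558407 0.01617451] [0.54727241 0.03614559]
```

The top picture shows the shaker with its closed lever at about (285,256), the nut and rod end at (388,219), and the caps near (335,200). The box and bottle are on the left and the jar on the right. The interface has no tilt, only spin about the tool's z. So I'll turn the nut by rolling it on one pad. First I'll move over the lever for a wrist view.

Request:
move_arm([
  [30,-30,-50,-0.13],
  [60,-65,-100,-0.26],
  [90,-100,-100,-0.39],
  [115,-135,-100,-0.52],
  [145,-165,-100,-0.65],
  [175,-200,-100,-0.8],
  [205,-235,-100,-0.94],
  [235,-265,-100,-1.08],
  [265,-300,-100,-1.22],
  [295,-335,-100,-1.36],
  [325,-370,-100,-1.5],
  [355,-400,-100,-1.65],
  [385,-435,-100,-1.8],
  [415,-470,-100,-1.95],
  [450,-509,-100,-2.1],
  [450,-509,-100,-2.24],
  [450,-509,-100,-2.38],
  [450,-509,-100,-2.46],
  [450,-509,-100,-2.46],
  [450,-509,-100,-2.46],
], grip=0.7, grip_force=20)

```text
time_s: 3.65
position: [0.4405, 0.1003, 0.3314]
tool_rot: [[-0.933, 0.361, 0.0], [0.361, 0.933, 0.0], [-0.0, 0.0, -1.0]]
ft_force: [-0.7, -0.1, 0.0]
grip_width: 0.026
```

```bash
python3 - <<'E'
from h import *
o=env.observe(); print(o["time_s"],np.round(o["position"],4),np.round(o["tool_rot"],3).tolist(),o["grip_width"],np.round(o["q"],1), np.round(o["qvel"],1))
im=env.get_image("wrist"); cv2.imwrite("pics/b_wrist.png",im[:,:,::-1])
im=env.get_image("top"); cv2.imwrite("pics/b_top.png",im[:,:,::-1])
for n in ["lever_tip","lever_pivot","nut_grip","rod_end","rack_caps","side_plate"]:
    r=env.tip_of("wrist",n); print(n,[(np.round(d["point"],1).tolist(),round(d["conf"],2), np.round(tri([("wrist",d["point"],o)],0.185)[0],4)) for d in r[:2]])
E
```

```text
3.65 [0.4405 0.1003 0.3314] [[-0.933, 0.361, 0.0], [0.361, 0.933, 0.0], [-0.0, 0.0, -1.0]] 0.026006233992907742 [ -2.2   8.3  76.8   0.   94.9 -71.1] [-0.3 -0.1  0.1  0.  -0.  -0.1]
lever_tip [([185.9, 361.6], 0.86, array([0.4605, 0.1449]))]
lever_pivot [([249.9, 368.2], 0.62, array([0.5368, 0.1279]))]
nut_grip []
rod_end []
rack_caps [([336.9, 297.2], 0.81, array([0.6251, 0.0026])), ([227.8, 458.6], 0.22, array([0.5469, 0.2317]))]
side_plate []
```

View pics/b_wrist.png

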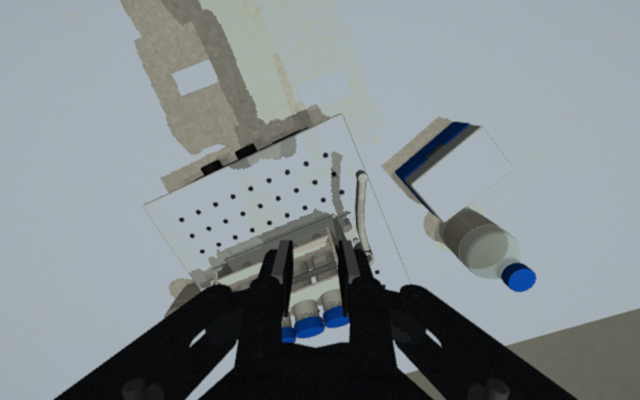

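```bash
python3 - <<'E'
from h import *
o=env.observe()
L={"tip":[-.08,.1345,.185],"piv":[0,.111,.185],
"c1":[.15,.15,.11],"c2":[.15,-.15,.11],"c3":[-.15,-.15,.11],"c4":[-.15,.15,.11],"nut":[0,-.124,.185],"rod":[0,-.1485,.185]}
obs=[("tip","side",[209.4,388.1]),("tip","top",[255.9,284.7]),("tip","wrist",[185.9,361.6]),
("piv","side",[205.3,352.3]),("piv","top",[224.6,293]),("piv","wrist",[249.9,368.2]),
("nut","top",[218.9,388.3]),("rod","top",[220,394]),
("c1","top",[171,279]),("c2","top",[166,389]),("c3","top",[278,399]),("c4","top",[284,285]),("c4","wrist",[114,343]),("c3","wrist",[206,144])]
def f(x,full=False):
    c,s=np.cos(x[2]),np.sin(x[2]); R=np.array([[c,-s,0],[s,c,0],[0,0,1]])
    r=[(proj(cam,R@L[n]+[x[0],x[1],0],o)-np.array(p))*(0.4 if n in("nut","rod") else 1) for n,cam,p in obs]
    return np.array(r) if full else np.concatenate(r)
r=least_squares(f,[.54,.02,.04],loss="soft_l1"); print(r.x,np.degrees(r.x[2]))
for ob,e in zip(obs,f(r.x,True)): print(ob[0],ob[1],np.round(e,1))
c,s=np.cos(r.x[2]),np.sin(r.x[2])
for n in("tip","piv","nut","rod"): print(n,np.array([[c,-s],[s,c]])@L[n][:2]+r.x[:2])
E
python3 - <<'E'
import cv2
im=cv2.imread("pics/a_top.png")[150:300,260:440]; cv2.imwrite("pics/a_topz.png",cv2.resize(im,None,fx=4,fy=4,interpolation=cv2.INTER_CUBIC))
E
```

```text
[0.54422906 0.01658406 0.05731723] 3.2840354374888703
tip side [ 1.3 -0.8]
tip top [0.8 1.4]
tip wrist [-3.6  0.2]
piv side [-1.8 -4.1]
piv top [-1.   0.8]
piv wrist [ 1.  -0.3]
nut top [-0.6 -0.1]
rod top [-1.3  1.5]
c1 top [ 0.3 -0.4]
c2 top [-1.9 -0.1]
c3 top [-1.8 -0.2]
c4 top [-0.1 -0.6]
c4 wrist [-2.2  0.4]
c3 wrist [-0.7 -1.2]
tip [0.45665549 0.14628032]
piv [0.53787033 0.12740178]
nut [ 0.55133251 -0.10721231]
rod [ 0.55273601 -0.13167207]
```

View pics/a_topz.png

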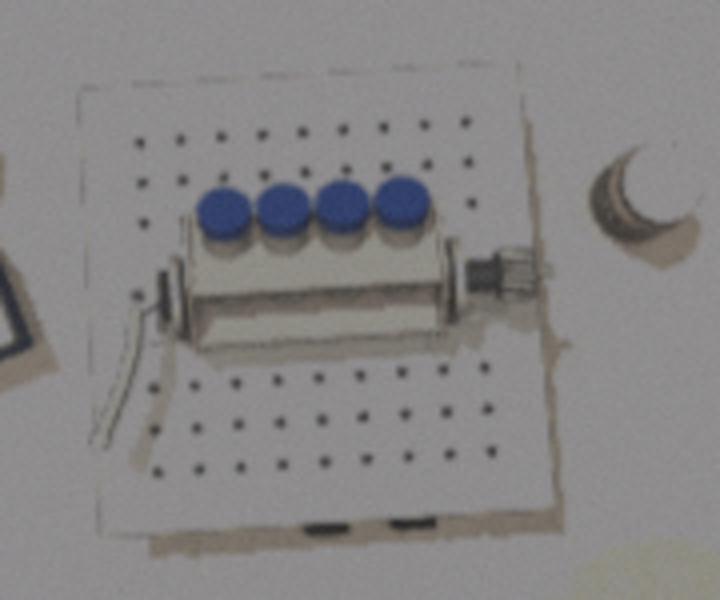

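Request:
move_arm([
  [-7,25,20,0],
  [-7,50,50,0],
  [-7,50,85,0],
  [-7,50,110,0],
  [-7,50,110,0],
  [-7,50,110,0],
  [-7,50,110,0],
])

```text
time_s: 4.75
position: [0.4658, 0.1445, 0.223]
tool_rot: [[-0.933, 0.359, 0.003], [0.359, 0.933, 0.0], [-0.003, 0.001, -1.0]]
ft_force: [-0.4, -0.5, -0.4]
grip_width: 0.0259
```

```bash
cat > look.py <<'E'
from h import *
import sys
tag=sys.argv[1]; cams=sys.argv[2].split(","); names=sys.argv[3].split(",") if len(sys.argv)>3 else []
o=env.observe(); print("t",o["time_s"],"p",np.round(o["position"],4),"a",round(np.degrees(np.arctan2(o["tool_rot"][1][1],o["tool_rot"][0][1])),2),"F",np.round(o["ft_force"],1),"T",np.round(o["wrist_torque"],2),"w",round(o["grip_width"],4),"q",np.round(o["q"],1))
for c in cams:
    im=env.get_image(c); cv2.imwrite(f"pics/{tag}_{c}.png",im[:,:,::-1])
    for n in names:
        print(c,n,[(np.round(d["point"],1).tolist(),round(d["conf"],2),np.round(tri([(c,d["point"],o)],0.185)[0],4)) for d in env.tip_of(c,n)[:2]])
E
python3 look.py c wrist lever_tip,lever_pivot
```

```text
t 4.75 p [0.4658 0.1445 0.223 ] a 68.97 F [-0.4 -0.5 -0.4] T [-0.01  0.05 -0.02] w 0.0259 q [  3.3  15.9  84.8  -0.   79.1 -65.7]
wrist lever_tip [([214.7, 312.6], 0.83, array([0.4576, 0.1445])), ([256.1, 462.7], 0.45, array([0.5277, 0.2355]))]
wrist lever_pivot [([312.2, 326.9], 0.85, array([0.5391, 0.125 ]))]
```

View pics/c_wrist.png

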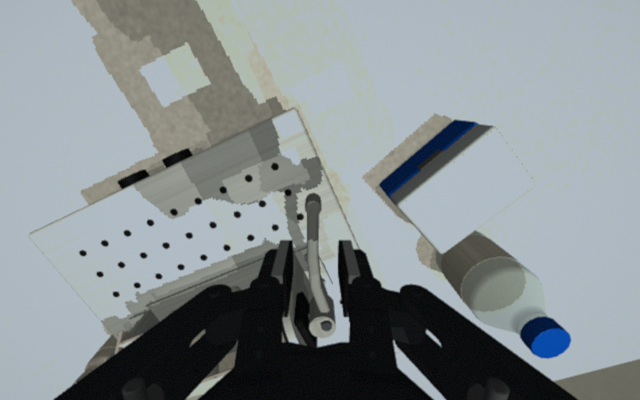

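The paddle (columns 308-320) lies midway between the fingers (285 and 345). Lowering.

Request:
move_arm([
  [0,0,30,0],
  [0,0,57,0],
  [0,0,57,0],
  [0,0,57,0],
  [0,0,57,0],
])

```text
time_s: 5.4
position: [0.4659, 0.1446, 0.166]
tool_rot: [[-0.933, 0.359, 0.003], [0.359, 0.933, 0.0], [-0.003, 0.001, -1.0]]
ft_force: [-0.4, -0.7, 0.0]
grip_width: 0.0257
```

```bash
python3 look.py d wrist lever_tip; python3 - <<'E'
import numpy as np
# plan opening: pivot, cage point, rows relative to start pose
p0=np.array([.4658,.1445]); a0=np.radians(69.0)
piv=np.array([.5385,.126]); yaw=.055
c0=np.array([-.072,.0198])
ys=np.array([-np.sin(yaw),np.cos(yaw)])
X=np.array([-np.sin(a0),np.cos(a0)]);Y=np.array([np.cos(a0),np.sin(a0)])
def R(t): return np.array([[np.cos(t),-np.sin(t)],[np.sin(t),np.cos(t)]])
s=p0-(piv+R(yaw)@c0); print("start off",s*1000)
for th in np.arange(0,1.86,.1):
    q=piv-ys*.004*min(1,th/1.5)+R(yaw-th)@c0
    d=q-p0
    print(round(th,2),np.round([d@X*1000,d@Y*1000],0),round(th,2))
E
```

```text
t 5.4 p [0.4659 0.1446 0.166 ] a 68.99 F [-0.4 -0.7  0. ] T [0.   0.01 0.02] w 0.0257 q [  3.3  19.2  90.3  -0.   70.4 -65.7]
wrist lever_tip [([259.7, 311.4], 0.97, array([0.459 , 0.1439]))]
start off [0.27957849 2.68794375]
0.0 [-1. -3.] 0.0
0.1 [-0.  5.] 0.1
0.2 [-0. 12.] 0.2
0.3 [-1. 19.] 0.3
0.4 [-3. 26.] 0.4
0.5 [-5. 33.] 0.5
0.6 [-8. 40.] 0.6
0.7 [-11.  46.] 0.7
0.8 [-16.  52.] 0.8
0.9 [-21.  57.] 0.9
1.0 [-26.  62.] 1.0
1.1 [-32.  67.] 1.1
1.2 [-38.  71.] 1.2
1.3 [-45.  74.] 1.3
1.4 [-52.  76.] 1.4
1.5 [-60.  78.] 1.5
1.6 [-67.  79.] 1.6
1.7 [-74.  80.] 1.7
1.8 [-82.  80.] 1.8
```

View pics/d_wrist.png

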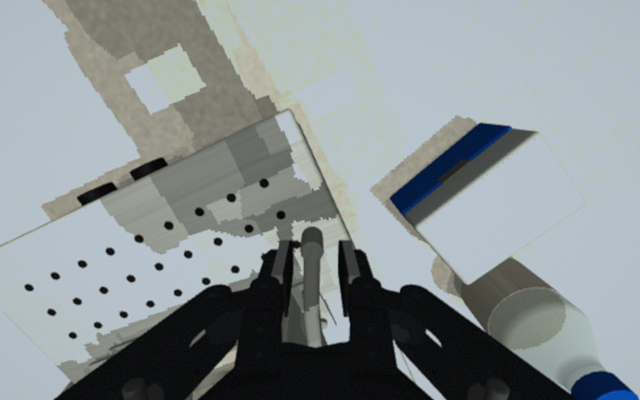

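Request:
move_arm([
  [0,5,0,0.1],
  [0,12,0,0.2],
  [-1,19,0,0.3],
  [-3,26,0,0.4],
  [-5,33,0,0.5],
  [-8,40,0,0.6],
  [-11,46,0,0.7],
  [-16,52,0,0.8],
  [-21,57,0,0.9],
  [-26,62,0,1.0],
  [-32,67,0,1.1],
  [-38,71,0,1.2],
  [-45,74,0,1.3],
  [-52,76,0,1.4],
  [-60,78,0,1.5],
  [-67,79,0,1.6],
  [-74,80,0,1.7],
  [-82,80,0,1.8],
  [-82,80,0,1.8],
  [-82,80,0,1.8],
])

```text
time_s: 7.5
position: [0.5703, 0.1899, 0.1648]
tool_rot: [[0.559, 0.829, 0.001], [0.829, -0.559, 0.0], [0.001, 0.001, -1.0]]
ft_force: [-0.9, -0.4, -0.3]
grip_width: 0.0261
```

```bash
python3 look.py e wrist,top,side lever_tip,lever_pivot; python3 - <<'E'
import cv2
im=cv2.imread("pics/e_top.png")[150:300,220:440]; cv2.imwrite("pics/e_topz.png",cv2.resize(im,None,fx=3.5,fy=3.5,interpolation=cv2.INTER_CUBIC))
E
```

```text
t 7.5 p [0.5703 0.1899 0.1648] a -34.01 F [-0.9 -0.4 -0.3] T [-0.03  0.01  0.03] w 0.0261 q [ 7.1 29.9 72.1  0.  78.  41.1]
wrist lever_tip [([262.3, 300.6], 0.79, array([0.5678, 0.1976]))]
wrist lever_pivot []
top lever_tip []
top lever_pivot [([222.7, 293.9], 0.59, array([0.5401, 0.1272]))]
side lever_tip [([225.4, 331.7], 0.67, array([0.5693, 0.2082]))]
side lever_pivot [([202.8, 350.8], 0.48, array([0.5324, 0.1242]))]
```

View pics/e_wrist.png

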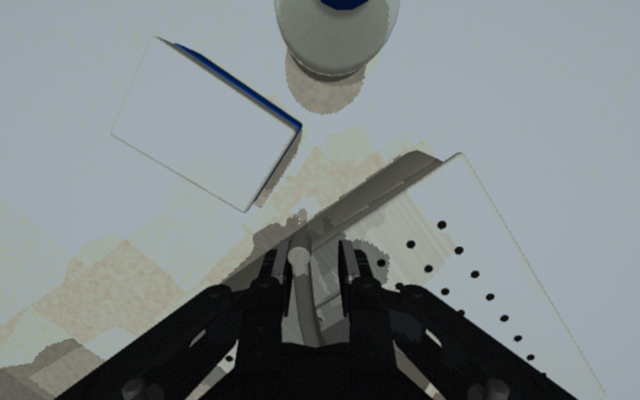

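View pics/e_side.png

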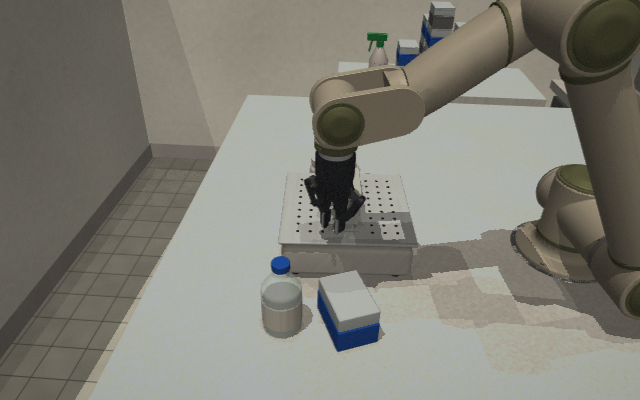

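Request:
move_arm([
  [-1,3,0,0.03],
  [-2,6,0,0.06],
  [-2,6,0,0.06],
])

```text
time_s: 8.25
position: [0.5728, 0.1864, 0.1641]
tool_rot: [[0.611, 0.792, -0.003], [0.792, -0.611, 0.004], [0.001, -0.005, -1.0]]
ft_force: [-6.5, 8.9, 2.5]
grip_width: 0.0259
```

The lever is on its stop: 11 N came back, and a slack lever gives only 1-2 N. Now I'll back off, lift, and go over the nut with the gripper fully open.

Request:
move_arm([
  [0,-5,0,-0.05],
  [0,-5,-40,-0.05],
  [0,-5,-80,-0.05],
  [0,-5,-120,-0.05],
  [0,0,-150,-0.1],
  [-35,28,-150,-0.2],
  [-70,55,-150,-0.3],
  [-105,82,-150,-0.42],
  [-140,110,-150,-0.54],
  [-175,137,-150,-0.66],
  [-210,165,-150,-0.714],
  [-233,183,-150,-0.714],
  [-233,183,-150,-0.714],
  [-233,183,-150,-0.714],
  [-233,183,-150,-0.714],
])

```text
time_s: 9.75
position: [0.577, -0.1106, 0.3145]
tool_rot: [[-0.058, 0.998, 0.0], [0.998, 0.058, 0.0], [0.0, 0.0, -1.0]]
ft_force: [-0.5, 0.2, -0.4]
grip_width: 0.0258
```

```bash
python3 look.py f wrist,top,side nut_grip,rod_end,lever_tip,rack_caps,side_plate
```

```text
t 9.75 p [ 0.577  -0.1106  0.3145] a 3.35 F [-0.5  0.2 -0.4] T [-0.    0.01  0.02] w 0.0258 q [-22.4  23.4  58.2   0.   98.3 -25.7]
wrist nut_grip [([190.5, 289.3], 0.64, array([ 0.5512, -0.1153]))]
wrist rod_end [([208.6, 284.5], 0.94, array([ 0.5468, -0.1352]))]
wrist lever_tip []
wrist rack_caps [([37.1, 347.2], 0.94, array([0.5969, 0.0257]))]
wrist side_plate [([148.4, 288.2], 0.75, array([ 0.5488, -0.0727]))]
top nut_grip [([221.7, 388.1], 0.7, array([ 0.5405, -0.1072]))]
top rod_end [([219.8, 398.1], 0.59, array([ 0.545 , -0.1322])), ([200.2, 337.6], 0.17, array([0.5956, 0.0178]))]
top lever_tip [([210.2, 263.6], 0.57, array([0.572, 0.203]))]
top rack_caps [([202.0, 337.8], 0.74, array([0.591 , 0.0173]))]
top side_plate []
side nut_grip [([152.2, 344.2], 0.41, array([ 0.5513, -0.1037])), ([320.4, 282.5], 0.34, array([0.6343, 0.4605]))]
side rod_end [([145.6, 345.6], 0.97, array([ 0.5485, -0.1406]))]
side lever_tip []
side rack_caps [([163.0, 328.8], 0.93, array([ 0.5873, -0.0439]))]
side side_plate [([160.3, 345.6], 0.41, array([ 0.547 , -0.0617]))]
```

View pics/f_wrist.png

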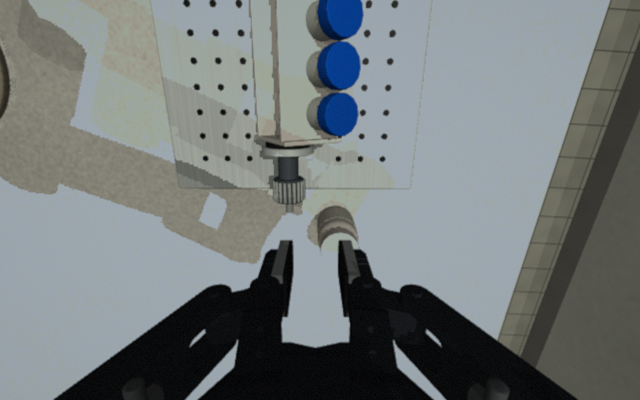

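View pics/f_side.png

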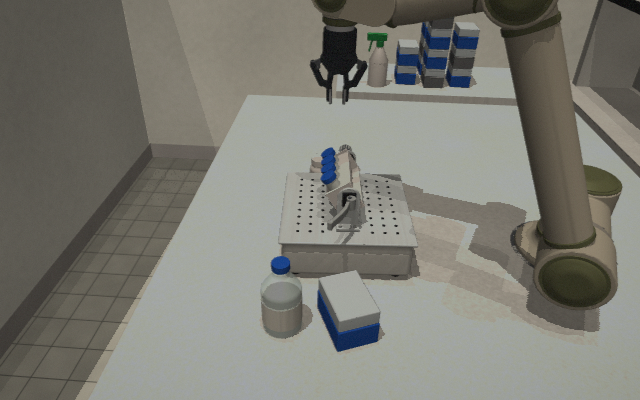

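Lever stands open in both views; in the wrist view the nut is at (289,190). Opening and descending with the nut between the pads, nearer the -x pad.

Request:
move_arm([
  [-6,-6,0,0],
  [-6,-6,0,0],
  [-6,-6,20,0],
  [-6,-6,40,0],
  [-6,-6,60,0],
  [-6,-6,80,0],
  [-6,-6,95,0],
  [-6,-6,95,0],
  [-6,-6,95,0],
], grip=0)

```text
time_s: 11.55
position: [0.5715, -0.118, 0.2199]
tool_rot: [[-0.058, 0.998, 0.0], [0.998, 0.058, -0.0], [-0.0, 0.0, -1.0]]
ft_force: [0.0, 0.2, -0.1]
grip_width: 0.0855
```

```bash
python3 look.py g wrist nut_grip,rod_end
```

```text
t 11.55 p [ 0.5715 -0.118   0.2199] a 3.31 F [ 0.   0.2 -0.1] T [0.01 0.04 0.02] w 0.0855 q [-23.3  25.6  70.   -0.   84.3 -26.6]
wrist nut_grip [([216.0, 285.1], 0.64, array([ 0.5507, -0.1119]))]
wrist rod_end [([249.8, 283.7], 0.86, array([ 0.5503, -0.138 ]))]
```

View pics/g_wrist.png

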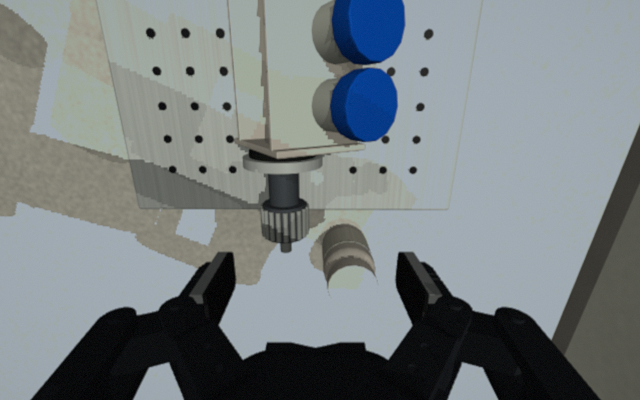

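Request:
move_arm([
  [0,0,25,0],
  [0,0,50,0],
  [0,0,73,0],
  [0,0,73,0],
  [0,0,73,0],
])

```text
time_s: 12.2
position: [0.5718, -0.118, 0.1474]
tool_rot: [[-0.058, 0.998, 0.001], [0.998, 0.058, -0.0], [-0.0, 0.001, -1.0]]
ft_force: [0.5, 0.1, 0.8]
grip_width: 0.0853
```

Request:
move_arm([
  [0,2,0,0],
  [0,4,0,0],
  [0,6,0,0],
  [0,7,0,0],
  [0,7,0,0],
])

```text
time_s: 12.7
position: [0.5783, -0.1174, 0.1465]
tool_rot: [[-0.058, 0.998, -0.0], [0.998, 0.058, -0.0], [-0.0, -0.0, -1.0]]
ft_force: [-0.6, -0.6, 0.6]
grip_width: 0.0854
```

```bash
python3 look.py h wrist,side nut_grip,rod_end
```

```text
t 12.7 p [ 0.5783 -0.1174  0.1465] a 3.33 F [-0.6 -0.6  0.6] T [-0.04  0.22 -0.03] w 0.0854 q [-23.   29.8  75.5  -0.   74.7 -26.3]
wrist nut_grip [([284.3, 248.1], 0.83, array([ 0.5486, -0.1144]))]
wrist rod_end [([325.5, 255.5], 0.76, array([ 0.5517, -0.1368]))]
side nut_grip [([149.6, 346.6], 0.55, array([ 0.5455, -0.1185])), ([321.3, 348.9], 0.44, array([0.5321, 0.4533]))]
side rod_end [([142.4, 347.5], 0.74, array([ 0.5439, -0.1595]))]
```

View pics/h_wrist.png

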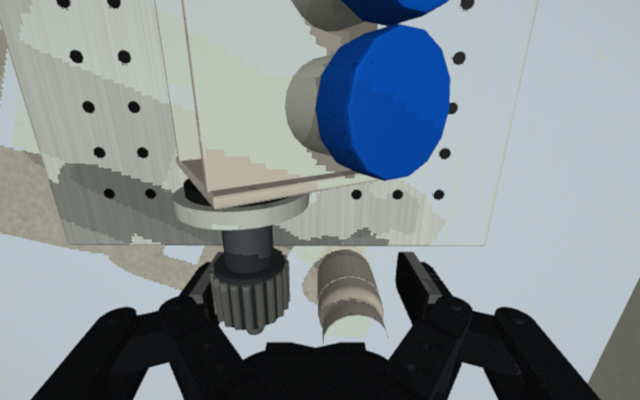

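Request:
move_arm([
  [0,1,0,0],
  [0,2,0,0],
  [0,2,0,0],
])

```text
time_s: 13.3
position: [0.5785, -0.1174, 0.1458]
tool_rot: [[-0.058, 0.998, -0.005], [0.998, 0.058, 0.0], [0.001, -0.005, -1.0]]
ft_force: [-10.6, -2.0, 3.2]
grip_width: 0.0855
```

Request:
move_arm([
  [0,0.7,0,0],
  [0,1.5,0,0],
  [0,1.5,0,0],
])

```text
time_s: 13.6
position: [0.5786, -0.1174, 0.1453]
tool_rot: [[-0.058, 0.998, -0.009], [0.998, 0.058, 0.0], [0.001, -0.009, -1.0]]
ft_force: [-17.1, -3.5, 3.2]
grip_width: 0.0855
```

Contact, 17 N. Stroke up slowly.

Request:
move_arm([
  [0,0,-2,0],
  [0,0,-4,0],
  [0,0,-6,0],
  [0,0,-8,0],
  [0,0,-10,0],
])

```text
time_s: 14.1
position: [0.5785, -0.1164, 0.1545]
tool_rot: [[-0.058, 0.998, -0.01], [0.998, 0.058, 0.003], [0.003, -0.01, -1.0]]
ft_force: [-14.4, 1.6, -3.4]
grip_width: 0.0854
```

```bash
python3 look.py i wrist nut_grip,rod_end
```

```text
t 14.1 p [ 0.5785 -0.1164  0.1545] a 3.32 F [-14.4   1.6  -3.4] T [ 0.22  1.94 -0.06] w 0.0854 q [-22.8  29.6  74.4  -0.1  76.6 -26.1]
wrist nut_grip [([274.0, 254.4], 0.55, array([ 0.5502, -0.1137]))]
wrist rod_end [([315.4, 256.9], 0.8, array([ 0.5512, -0.1373])), ([273.5, 252.5], 0.72, array([ 0.5493, -0.1134]))]
```

View pics/i_wrist.png

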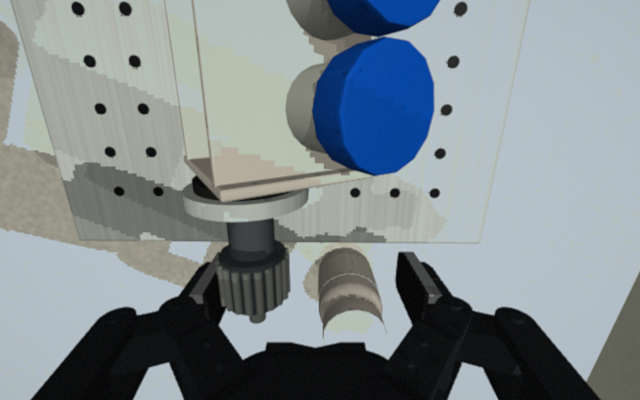

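Request:
move_arm([
  [0,0,-2,0],
  [0,0,-4,0],
  [0,0,-6,0],
  [0,0,-8,0],
  [0,0,-10,0],
  [0,0,-12,0],
])

```text
time_s: 14.85
position: [0.5786, -0.1152, 0.1662]
tool_rot: [[-0.058, 0.998, -0.01], [0.998, 0.058, 0.005], [0.006, -0.01, -1.0]]
ft_force: [-13.3, 7.1, -3.7]
grip_width: 0.0851
```

```bash
python3 look.py j wrist nut_grip,rod_end
```

```text
t 14.85 p [ 0.5786 -0.1152  0.1662] a 3.33 F [-13.3   7.1  -3.7] T [ 1.01  1.81 -0.25] w 0.0851 q [-22.8  29.   73.4   0.   78.2 -26.1]
wrist nut_grip [([256.0, 256.9], 0.57, array([ 0.549 , -0.1098]))]
wrist rod_end [([301.0, 259.7], 0.96, array([ 0.5504, -0.137 ]))]
```

View pics/j_wrist.png

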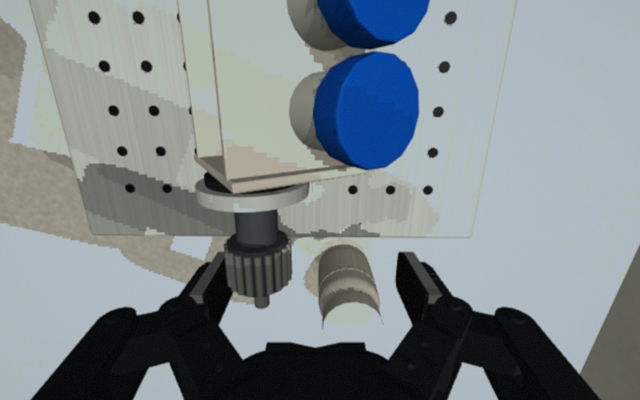

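Request:
move_arm([
  [0,-4,0,0],
  [0,-8,0,0],
  [1,-8,7,0],
  [2,-8,14,0],
  [2,-8,22,0],
  [2,-8,22,0],
  [2,-4,22,0],
  [2,-1,22,0],
  [2,1,22,0],
  [2,1,22,0],
])

```text
time_s: 16.0
position: [0.5785, -0.1154, 0.1452]
tool_rot: [[-0.058, 0.998, -0.013], [0.998, 0.058, 0.0], [0.001, -0.013, -1.0]]
ft_force: [-22.2, -3.4, 2.5]
grip_width: 0.0856
```

Request:
move_arm([
  [0,0,-2,0],
  [0,0,-4,0],
  [0,0,-6,0],
  [0,0,-6,0],
])

```text
time_s: 16.4
position: [0.5785, -0.1148, 0.1508]
tool_rot: [[-0.058, 0.998, -0.013], [0.998, 0.058, 0.002], [0.003, -0.012, -1.0]]
ft_force: [-20.9, -1.8, -1.0]
grip_width: 0.0853
```

Request:
move_arm([
  [0,0,-1.5,0],
  [0,0,-3,0],
])

```text
time_s: 16.6
position: [0.5785, -0.1145, 0.1534]
tool_rot: [[-0.058, 0.998, -0.013], [0.998, 0.058, 0.003], [0.003, -0.013, -1.0]]
ft_force: [-19.9, 1.1, -3.1]
grip_width: 0.0856
```

Request:
move_arm([
  [0,0,-1.5,0],
  [0,0,-3,0],
])

```text
time_s: 16.8
position: [0.5785, -0.1142, 0.1564]
tool_rot: [[-0.058, 0.998, -0.013], [0.998, 0.058, 0.003], [0.004, -0.013, -1.0]]
ft_force: [-19.2, 1.6, -3.7]
grip_width: 0.0851
```

Request:
move_arm([
  [0,0,-1.5,0],
  [0,0,-3,0],
])

```text
time_s: 17.0
position: [0.5785, -0.1141, 0.1591]
tool_rot: [[-0.058, 0.998, -0.013], [0.998, 0.058, 0.003], [0.004, -0.013, -1.0]]
ft_force: [-19.1, 1.1, -8.0]
grip_width: 0.0854
```

Request:
move_arm([
  [0,0,-1.5,0],
  [0,0,-3,0],
])

```text
time_s: 17.2
position: [0.5785, -0.114, 0.1613]
tool_rot: [[-0.058, 0.998, -0.014], [0.998, 0.058, 0.004], [0.005, -0.014, -1.0]]
ft_force: [-17.5, 1.1, -14.0]
grip_width: 0.0854
```

Request:
move_arm([
  [0,0,-1.5,0],
  [0,0,-3,0],
])

```text
time_s: 17.4
position: [0.5785, -0.1142, 0.1641]
tool_rot: [[-0.058, 0.998, -0.014], [0.998, 0.058, 0.004], [0.004, -0.014, -1.0]]
ft_force: [-15.3, 0.3, -11.9]
grip_width: 0.0854
```

```bash
python3 look.py k wrist nut_grip,rod_end,side_plate
```

```text
t 17.4 p [ 0.5785 -0.1142  0.1641] a 3.32 F [-15.3   0.3 -11.9] T [0.   1.98 0.01] w 0.0854 q [-22.6  29.2  73.5  -0.1  78.2 -25.9]
wrist nut_grip [([262.0, 256.7], 0.88, array([ 0.5494, -0.111 ]))]
wrist rod_end [([308.0, 260.4], 0.84, array([ 0.5512, -0.1387]))]
wrist side_plate [([191.0, 251.6], 0.56, array([ 0.5473, -0.0739]))]
```

View pics/k_wrist.png

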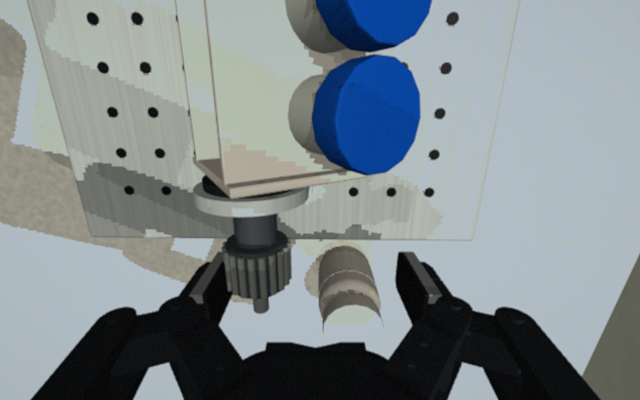

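The nut ran free to about 2.2 rad of roll. It then stiffened and the pad slipped at about 14 N, or 0.21 N m. One more slightly firmer short stroke will seat it.

Request:
move_arm([
  [0,-4,0,0],
  [0,-9,0,0],
  [0,-9,6,0],
  [0,-9,12,0],
  [0,-9,14,0],
  [0,-5,14,0],
  [0,-2,14,0],
  [0,0,14,0],
  [0,1,14,0],
  [0,1,14,0],
])

```text
time_s: 18.6
position: [0.5787, -0.1154, 0.1522]
tool_rot: [[-0.058, 0.998, -0.015], [0.998, 0.058, 0.0], [0.001, -0.015, -1.0]]
ft_force: [-27.4, -4.6, 6.2]
grip_width: 0.0852
```

Request:
move_arm([
  [0,0,-1.5,0],
  [0,0,-3,0],
  [0,0,-3,0],
])

```text
time_s: 18.9
position: [0.5785, -0.1153, 0.1529]
tool_rot: [[-0.058, 0.998, -0.016], [0.998, 0.058, 0.002], [0.003, -0.016, -1.0]]
ft_force: [-23.8, -5.4, -10.2]
grip_width: 0.0853
```

Request:
move_arm([
  [0,0,-1,0],
  [0,0,-2,0],
])

```text
time_s: 19.1
position: [0.5785, -0.115, 0.1542]
tool_rot: [[-0.058, 0.998, -0.017], [0.998, 0.058, 0.003], [0.004, -0.017, -1.0]]
ft_force: [-23.0, -5.1, -16.3]
grip_width: 0.0854
```

Request:
move_arm([
  [0,0,-1,0],
  [0,0,-2,0],
])

```text
time_s: 19.3
position: [0.5785, -0.1146, 0.1562]
tool_rot: [[-0.058, 0.998, -0.017], [0.998, 0.058, 0.003], [0.004, -0.017, -1.0]]
ft_force: [-22.3, -1.9, -13.3]
grip_width: 0.0856
```

Request:
move_arm([
  [0,0,-1,0],
  [0,0,-2,0],
])

```text
time_s: 19.5
position: [0.5785, -0.1143, 0.1582]
tool_rot: [[-0.058, 0.998, -0.017], [0.998, 0.058, 0.004], [0.005, -0.017, -1.0]]
ft_force: [-22.2, -1.6, -16.9]
grip_width: 0.0853
```

Request:
move_arm([
  [0,0,-1,0],
  [0,0,-2,0],
  [0,0,-2,0],
])

```text
time_s: 19.8
position: [0.5786, -0.1142, 0.1604]
tool_rot: [[-0.058, 0.998, -0.017], [0.998, 0.058, 0.004], [0.005, -0.017, -1.0]]
ft_force: [-21.5, -1.6, -12.6]
grip_width: 0.085
```

```bash
python3 look.py l wrist nut_grip,rod_end,side_plate
```

```text
t 19.8 p [ 0.5786 -0.1142  0.1604] a 3.32 F [-21.5  -1.6 -12.6] T [-0.12  2.53  0.04] w 0.085 q [-22.6  29.5  73.6  -0.2  77.9 -25.9]
wrist nut_grip [([264.9, 254.2], 0.72, array([ 0.549 , -0.1104]))]
wrist rod_end [([312.7, 259.0], 0.68, array([ 0.5513, -0.1387]))]
wrist side_plate [([193.0, 250.4], 0.8, array([ 0.5477, -0.0737]))]
```

View pics/l_wrist.png

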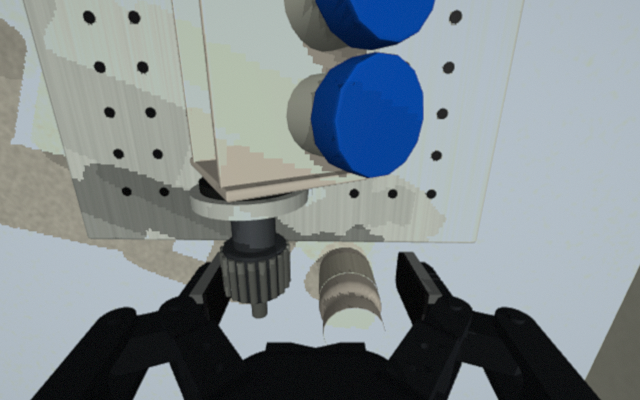

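The nose now bears on the plate and the nut slips under the pad at about 17 N (0.25 N m). That is finger-tight, below the 0.36-0.48 N m a full pinch would give. Releasing.

Request:
move_arm([
  [0,-5,0,0],
  [0,-10,0,0],
  [0,-10,-30,0],
  [0,-10,-70,0],
  [0,-10,-115,0],
  [0,-10,-155,0],
  [0,-10,-155,0],
  [0,-10,-155,0],
])

```text
time_s: 20.8
position: [0.5741, -0.1157, 0.3203]
tool_rot: [[-0.058, 0.998, 0.003], [0.998, 0.058, -0.001], [-0.001, 0.003, -1.0]]
ft_force: [-0.1, 0.1, -1.0]
grip_width: 0.0851
```

```bash
python3 look.py m wrist,top,side nut_grip,rod_end,lever_tip,rack_caps; python3 - <<'E'
import numpy as np
from rig import env
o=env.observe(); R=np.array(o["tool_rot"]); d=np.array([.569,.1895,.32])-o["position"]; print(np.round(R.T@d*1000,1))
E
```

```text
t 20.8 p [ 0.5741 -0.1157  0.3203] a 3.33 F [-0.1  0.1 -1. ] T [ 0.04 -0.02 -0.  ] w 0.0851 q [-23.   23.   57.9   0.   98.9 -26.3]
wrist nut_grip [([178.7, 289.3], 0.6, array([ 0.5477, -0.1097])), ([202.5, 291.2], 0.37, array([ 0.5505, -0.1354]))]
wrist rod_end [([203.4, 290.7], 0.55, array([ 0.55  , -0.1364]))]
wrist lever_tip []
wrist rack_caps [([31.7, 347.5], 0.78, array([0.5947, 0.0258]))]
top nut_grip [([219.6, 389.3], 0.63, array([ 0.5457, -0.1103]))]
top rod_end [([220.2, 399.0], 0.73, array([ 0.544 , -0.1344]))]
top lever_tip [([212.3, 263.2], 0.6, array([0.5668, 0.2039]))]
top rack_caps [([204.1, 341.2], 0.86, array([0.5856, 0.0089])), ([222.0, 399.3], 0.24, array([ 0.5395, -0.135 ]))]
side nut_grip [([153.8, 346.2], 0.47, array([ 0.5461, -0.0957]))]
side rod_end [([146.2, 343.1], 0.72, array([ 0.5548, -0.1365])), ([161.6, 348.8], 0.39, array([ 0.5391, -0.0559]))]
side lever_tip [([223.8, 330.7], 0.62, array([0.5715, 0.2031]))]
side rack_caps [([162.3, 328.1], 0.93, array([ 0.5892, -0.0472]))]
[304.9  13.   -0.7]
```

View pics/m_wrist.png

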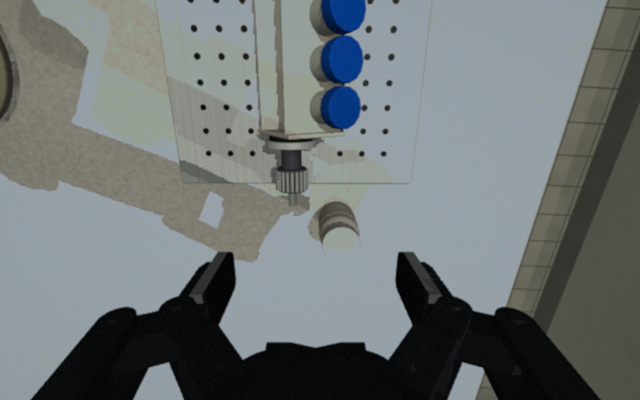

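View pics/m_side.png

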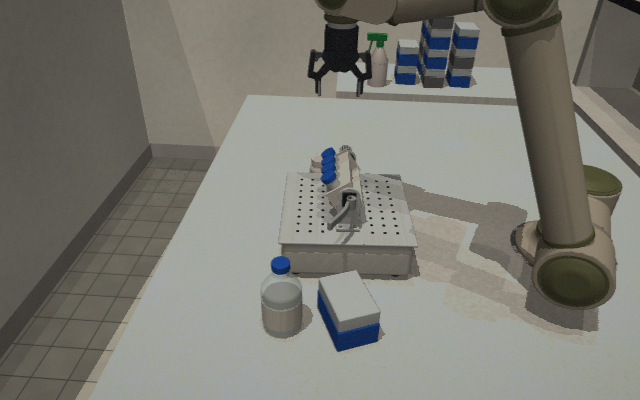

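Nut taken up; the lever is still open at (331,224) in the side view and the caps have not moved. Going back to the lever.

Request:
move_arm([
  [35,0,0,0.08],
  [70,2,0,0.16],
  [105,4,0,0.24],
  [140,6,0,0.32],
  [175,8,0,0.4],
  [210,10,0,0.48],
  [245,12,0,0.56],
  [280,13,0,0.64],
  [305,13,0,0.665],
  [305,13,35,0.665],
  [305,13,70,0.665],
  [305,13,95,0.665],
  [305,13,95,0.665],
  [305,13,95,0.665],
], grip=0.7)

```text
time_s: 22.95
position: [0.5694, 0.1896, 0.2253]
tool_rot: [[0.57, 0.821, 0.001], [0.821, -0.57, 0.0], [0.001, 0.001, -1.0]]
ft_force: [-0.4, -0.2, 1.0]
grip_width: 0.0255
```

```bash
python3 look.py n wrist lever_pivot,lever_tip
```

```text
t 22.95 p [0.5694 0.1896 0.2253] a -34.78 F [-0.4 -0.2  1. ] T [-0.05  0.   -0.03] w 0.0255 q [ 7.1 27.1 66.6  0.  86.3 41.9]
wrist lever_pivot [([311.3, 331.7], 0.81, array([0.5375, 0.1188]))]
wrist lever_tip [([217.0, 308.5], 0.58, array([0.5691, 0.1956]))]
```

View pics/n_wrist.png

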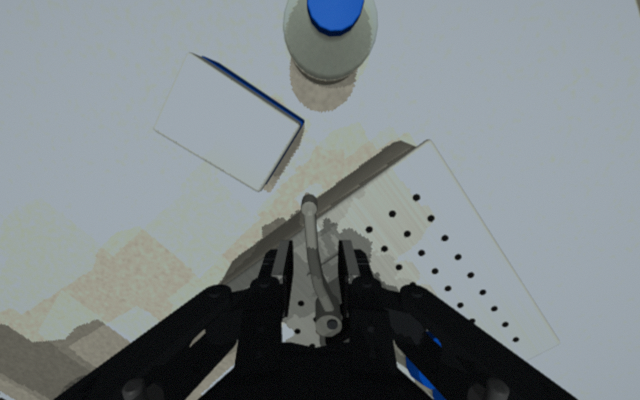

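Request:
move_arm([
  [0,0,30,0],
  [0,0,60,0],
  [0,0,60,0],
  [0,0,60,0],
  [0,0,60,0],
])

```text
time_s: 23.6
position: [0.57, 0.1897, 0.1666]
tool_rot: [[0.57, 0.821, 0.004], [0.821, -0.57, 0.0], [0.003, 0.003, -1.0]]
ft_force: [-0.6, 0.2, 0.3]
grip_width: 0.0257
```

Request:
move_arm([
  [0,0,0,0],
  [0,0,0,0],
  [0,0,0,0],
  [0,0,0,0],
], grip=0.84, grip_force=60)

```text
time_s: 24.0
position: [0.5688, 0.1905, 0.1659]
tool_rot: [[0.57, 0.822, 0.001], [0.822, -0.57, 0.002], [0.002, -0.0, -1.0]]
ft_force: [-3.6, 4.1, 3.8]
grip_width: 0.0137
```

```bash
python3 look.py o wrist lever_tip; cat > plan.py <<'E'
import numpy as np,sys
from rig import env
o=env.observe(); p0=np.array(o["position"])[:2]; Rt=np.array(o["tool_rot"]); X=Rt[:2,0];Y=Rt[:2,1]; a0=np.arctan2(Y[1],Y[0])
piv=np.array([.5385,.126]); yaw=.055; c0=np.array([-.072,.0198]); ys=np.array([-np.sin(yaw),np.cos(yaw)])
R=lambda t: np.array([[np.cos(t),-np.sin(t)],[np.sin(t),np.cos(t)]])
for th in np.arange(float(sys.argv[1]),float(sys.argv[2])-.001,-.1):
    q=piv-ys*.004*np.clip(th/1.5,0,1)+R(yaw-th)@c0
    d=q-p0; a=np.radians(66.2)+yaw-th
    print(round(th,2),np.round([d@X*1000,d@Y*1000],0),round(a0-a,2))
E
python3 plan.py 1.75 -0.15
```

```text
t 24.0 p [0.5688 0.1905 0.1659] a -34.74 F [-3.6  4.1  3.8] T [0.53 0.56 0.08] w 0.0137 q [ 7.2 29.7 72.3  0.1 78.  41.9]
wrist lever_tip [([261.0, 310.1], 0.69, array([0.5703, 0.1956]))]
1.75 [-0. -2.] -0.07
1.65 [-2. -9.] -0.17
1.55 [ -5. -16.] -0.27
1.45 [ -8. -22.] -0.37
1.35 [-12. -29.] -0.47
1.25 [-16. -35.] -0.57
1.15 [-21. -41.] -0.67
1.05 [-27. -46.] -0.77
0.95 [-33. -50.] -0.87
0.85 [-39. -54.] -0.97
0.75 [-46. -57.] -1.07
0.65 [-53. -59.] -1.17
0.55 [-60. -61.] -1.27
0.45 [-67. -62.] -1.37
0.35 [-74. -62.] -1.47
0.25 [-81. -62.] -1.57
0.15 [-89. -60.] -1.67
0.05 [-95. -58.] -1.77
-0.05 [-102.  -56.] -1.87
-0.15 [-109.  -52.] -1.97
```

View pics/o_wrist.png

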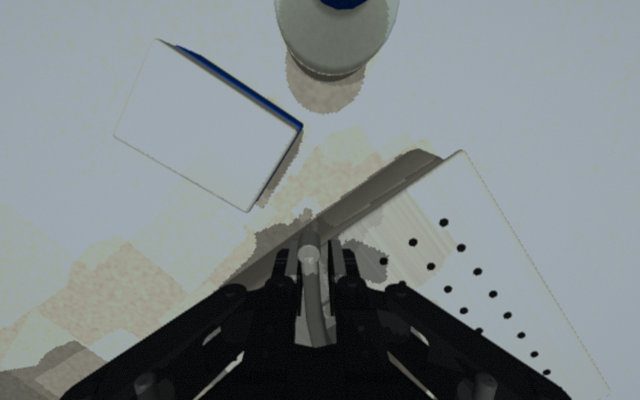

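Request:
move_arm([
  [0,-3,0,-0.07],
  [-2,-9,0,-0.17],
  [-5,-16,0,-0.27],
  [-8,-22,0,-0.37],
  [-12,-29,0,-0.47],
])

```text
time_s: 24.6
position: [0.5405, 0.1968, 0.1659]
tool_rot: [[0.133, 0.991, 0.007], [0.991, -0.133, 0.002], [0.003, 0.007, -1.0]]
ft_force: [8.4, 3.2, -1.1]
grip_width: 0.0139
```

```bash
python3 look.py p wrist lever_tip; python3 plan.py 1.25 -0.25
```

```text
t 24.6 p [0.5405 0.1968 0.1659] a -7.63 F [ 8.4  3.2 -1.1] T [ 0.5  -1.29 -0.03] w 0.0139 q [ 8.2 27.2 76.7  0.  75.7 15.8]
wrist lever_tip [([259.9, 322.9], 0.84, array([0.5453, 0.2015])), ([92.7, 293.4], 0.27, array([0.5429, 0.2817]))]
1.25 [-1. -9.] -0.09
1.15 [ -3. -16.] -0.19
1.05 [ -5. -23.] -0.29
0.95 [ -9. -29.] -0.39
0.85 [-13. -36.] -0.49
0.75 [-17. -41.] -0.59
0.65 [-22. -47.] -0.69
0.55 [-28. -51.] -0.79
0.45 [-34. -56.] -0.89
0.35 [-40. -59.] -0.99
0.25 [-47. -62.] -1.09
0.15 [-54. -64.] -1.19
0.05 [-61. -65.] -1.29
-0.05 [-68. -66.] -1.39
-0.15 [-76. -66.] -1.49
-0.25 [-83. -65.] -1.59
```

View pics/p_wrist.png

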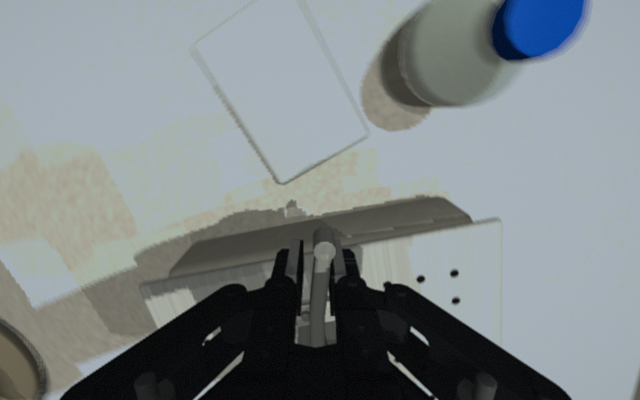

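The lever bites with 8 N near 1.4 rad, as described. Carrying on.

Request:
move_arm([
  [-1,-10,0,-0.09],
  [-3,-17,0,-0.19],
  [-5,-24,0,-0.29],
  [-9,-30,0,-0.39],
])

```text
time_s: 25.1
position: [0.5095, 0.1923, 0.166]
tool_rot: [[-0.254, 0.967, 0.007], [0.967, 0.254, 0.002], [0.001, 0.007, -1.0]]
ft_force: [6.7, 8.1, -1.9]
grip_width: 0.0133
```

```bash
python3 look.py q wrist lever_tip; python3 plan.py 0.85 -0.35
```

```text
t 25.1 p [0.5095 0.1923 0.166 ] a 14.71 F [ 6.7  8.1 -1.9] T [ 1.13 -1.12 -0.09] w 0.0133 q [ 8.2 24.3 81.8  0.1 73.5 -6.6]
wrist lever_tip [([256.9, 324.5], 0.73, array([0.512 , 0.2002]))]
0.85 [-1. -7.] -0.1
0.75 [ -3. -14.] -0.2
0.65 [ -6. -20.] -0.3
0.55 [ -9. -27.] -0.4
0.45 [-13. -33.] -0.5
0.35 [-18. -39.] -0.6
0.25 [-23. -44.] -0.7
0.15 [-28. -48.] -0.8
0.05 [-34. -52.] -0.9
-0.05 [-41. -56.] -1.0
-0.15 [-48. -58.] -1.1
-0.25 [-55. -60.] -1.2
-0.35 [-63. -62.] -1.3
```

Request:
move_arm([
  [-1,-8,0,-0.1],
  [-3,-15,0,-0.2],
  [-6,-21,0,-0.3],
  [-9,-28,0,-0.4],
])

```text
time_s: 25.6
position: [0.4844, 0.1762, 0.1659]
tool_rot: [[-0.611, 0.792, 0.006], [0.792, 0.611, 0.002], [-0.002, 0.006, -1.0]]
ft_force: [7.8, 1.4, -0.5]
grip_width: 0.014
```

```bash
python3 look.py r wrist lever_tip; python3 plan.py 0.45 -0.35
```

```text
t 25.6 p [0.4844 0.1762 0.1659] a 37.63 F [ 7.8  1.4 -0.5] T [ 0.18 -1.18 -0.11] w 0.014 q [  6.8  21.6  86.3   0.1  71.7 -30.9]
wrist lever_tip [([258.7, 323.0], 0.82, array([0.4831, 0.1831]))]
0.45 [-1. -6.] -0.11
0.35 [ -3. -13.] -0.21
0.25 [ -6. -20.] -0.31
0.15 [-10. -26.] -0.41
0.05 [-14. -32.] -0.51
-0.05 [-18. -38.] -0.61
-0.15 [-24. -43.] -0.71
-0.25 [-29. -47.] -0.81
-0.35 [-36. -51.] -0.91
```

View pics/r_wrist.png

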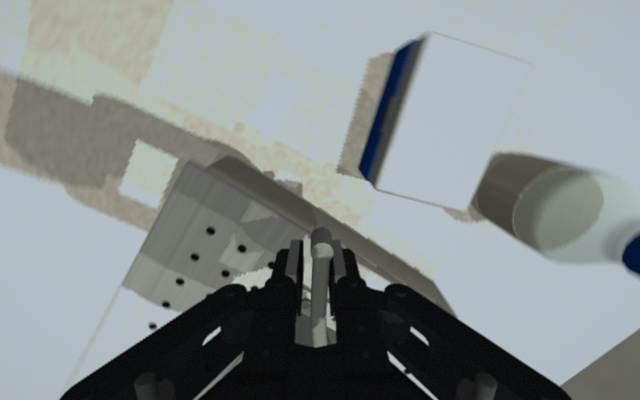

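Request:
move_arm([
  [-1,-7,0,-0.11],
  [-3,-14,0,-0.21],
  [-6,-21,0,-0.31],
  [-10,-27,0,-0.41],
  [-14,-33,0,-0.51],
  [-15,-36,0,-0.54],
  [-15,-36,0,-0.54],
])

```text
time_s: 26.4
position: [0.4632, 0.1417, 0.165]
tool_rot: [[-0.929, 0.37, 0.001], [0.37, 0.929, -0.0], [-0.001, 0.0, -1.0]]
ft_force: [0.1, 0.3, 0.4]
grip_width: 0.0135
```

```bash
python3 look.py s wrist lever_tip; python3 plan.py 0.1 -0.15
```

```text
t 26.4 p [0.4632 0.1417 0.165 ] a 68.27 F [0.1 0.3 0.4] T [-0.01 -0.02  0.01] w 0.0135 q [  3.   19.   90.8  -0.   70.2 -65.3]
wrist lever_tip [([263.9, 313.8], 0.9, array([0.4585, 0.1416]))]
0.1 [-1.  8.] 0.08
0.0 [-2.  1.] -0.02
-0.1 [-4. -7.] -0.12
```

View pics/s_wrist.png

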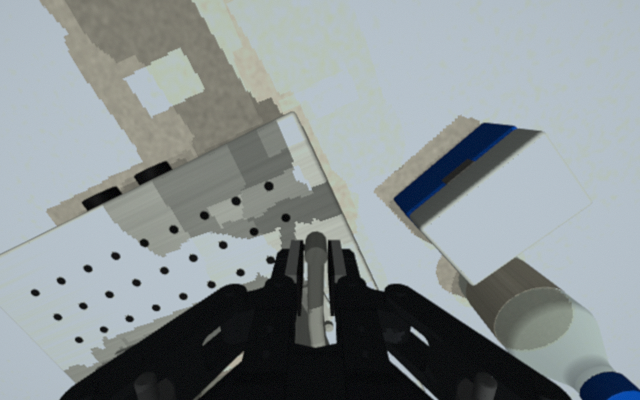

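Snapped shut, with no force in the cage. A short push inward will confirm it is on its stop, then I'll open and lift.

Request:
move_arm([
  [0,-3,0,0],
  [0,-6,0,0],
  [0,-6,0,0],
])

```text
time_s: 26.8
position: [0.4616, 0.1377, 0.1646]
tool_rot: [[-0.929, 0.369, 0.002], [0.369, 0.929, 0.004], [-0.001, 0.004, -1.0]]
ft_force: [4.3, 10.7, -0.7]
grip_width: 0.0135
```

Request:
move_arm([
  [0,3,0,0],
  [0,6,0,0],
  [0,6,0,0],
])

```text
time_s: 27.1
position: [0.4631, 0.142, 0.1642]
tool_rot: [[-0.93, 0.369, -0.0], [0.369, 0.93, -0.0], [0.0, -0.0, -1.0]]
ft_force: [-0.2, 0.0, -0.2]
grip_width: 0.0139
```

Request:
move_arm([
  [0,0,-20,0],
  [0,0,-50,0],
  [0,0,-90,0],
  [0,0,-130,0],
  [0,0,-160,0],
  [40,0,-170,0],
  [80,0,-170,0],
  [80,0,-170,0],
  [80,0,-170,0],
])

```text
time_s: 28.0
position: [0.3884, 0.1715, 0.3346]
tool_rot: [[-0.93, 0.368, 0.001], [0.368, 0.93, -0.0], [-0.001, 0.0, -1.0]]
ft_force: [-0.8, -0.4, -0.8]
grip_width: 0.0139
```

```bash
python3 look.py t wrist,top,side lever_tip,lever_pivot,nut_grip,rod_end,rack_caps; python3 - <<'E'
from h import *
for n in ["tip_box","media_bottle","buffer_jar"]:
    print(n,[(np.round(d["point"],1).tolist(),round(d["conf"],2)) for d in env.tip_of("top",n)[:1]])
a=cv2.imread("pics/a_side.png")[130:280,260:440];b=cv2.imread("pics/t_side.png")[130:280,260:440]
cv2.imwrite("pics/t_cmp.png",cv2.resize(np.hstack([a,b]),None,fx=2.2,fy=2.2,interpolation=cv2.INTER_CUBIC))
E
```

```text
t 28.0 p [0.3884 0.1715 0.3346] a 68.39 F [-0.8 -0.4 -0.8] T [0.04 0.   0.03] w 0.0139 q [  7.8   5.3  79.8  -0.   94.8 -60.6]
wrist lever_tip [([246.0, 313.5], 0.62, array([0.4585, 0.1404]))]
wrist lever_pivot [([303.4, 324.5], 0.74, array([0.5388, 0.1234])), ([262.5, 429.9], 0.29, array([0.5301, 0.2614]))]
wrist nut_grip []
wrist rod_end []
wrist rack_caps [([249.3, 312.5], 0.27, array([0.4621, 0.1377]))]
top lever_tip [([258.9, 286.4], 0.59, array([0.4512, 0.1455])), ([190.2, 239.8], 0.5, array([0.6231, 0.2635]))]
top lever_pivot [([222.7, 293.7], 0.74, array([0.5401, 0.1277]))]
top nut_grip [([222.6, 385.5], 0.69, array([ 0.5383, -0.1007]))]
top rod_end [([217.9, 401.0], 0.81, array([ 0.5497, -0.1396]))]
top rack_caps [([201.8, 337.7], 0.66, array([0.5915, 0.0176]))]
side lever_tip [([212.2, 387.3], 0.86, array([0.4569, 0.1517]))]
side lever_pivot [([204.2, 351.7], 0.85, array([0.5305, 0.1293]))]
side nut_grip []
side rod_end [([146.4, 345.3], 0.94, array([ 0.5492, -0.136 ]))]
side rack_caps [([163.2, 326.8], 0.95, array([ 0.5921, -0.0424])), ([144.4, 346.9], 0.64, array([ 0.5452, -0.1478]))]
tip_box [([229.1, 240.8], 0.96)]
media_bottle [([186.7, 242.3], 0.91)]
buffer_jar [([200.3, 416.8], 0.91)]
```

View pics/t_cmp.png

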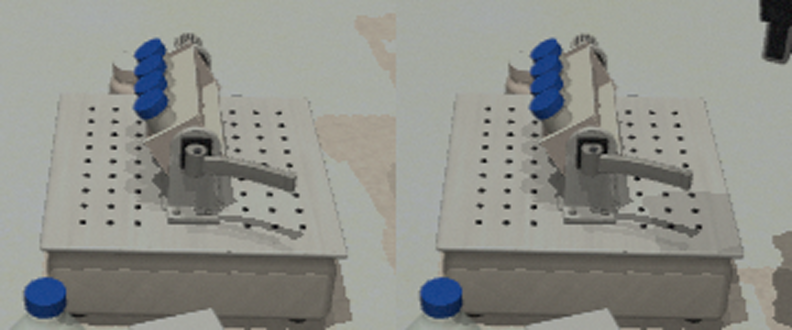

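View pics/t_wrist.png

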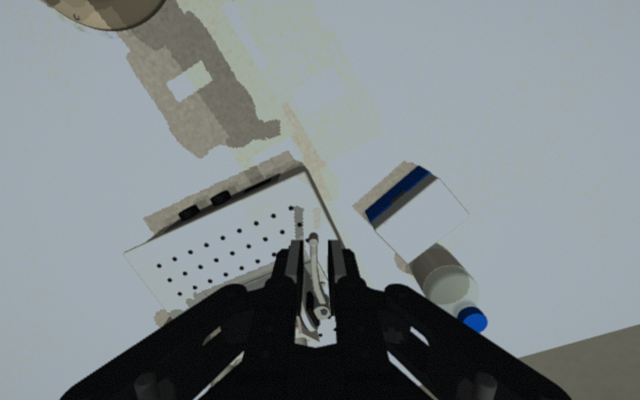

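The before and after side views match: rack angle, caps at about (327,163), lever closed at (387,212). The box, bottle and jar are within the networks' few-pixel scatter of where they were. Handing in.

```bash
python3 -c "
from rig import env
print(env.close_job())"
```

```text
the job is handed in; nothing more can be done
None
```

The job is done and handed in, after about 28 s of the 72 s allowed. No verdict came back.

- **Lever open:** I caged the paddle between the fingers and swept it round until it was on its stop. It pushed back with 11 N there, where a slack lever gives only 1–2 N.
- **Nut:** The moves allow no tilting, so I could not turn the nut by a pinch. I rolled it clockwise on one pad in three upward strokes. It ran free for roughly 2.2 rad, then stiffened until the pad slipped at about 14–17 N, roughly 0.25 N m.
- **Lever closed:** It bit from near straight out, with 7–9 N of resistance on the readings taken, inside the 5–15 N expected. It then snapped shut, and an 11 N push inward confirmed it was on its stop.

**Last checks:**
- The final pictures show the lever closed and the rack at the same angle in the side view.
- The caps are within about 2 pixels of where they were. The tip box, bottle and jar are within about 3 pixels in the top view, which is within the networks' scatter.
- **Less certain:** how tight the nut is comes only from the force readings. The networks' last nut position in the top view was off by more than a centimetre, so I did not use it. I did not test the closed skewer's grip on the rack directly.

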